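# Stroke-test the pressure strip of a laser bench and reset it

### The job

Test the pressure strip on the laser bench: with closed fingertips press its black bar down lightly at the mark nearest the square connector block and, keeping it pressed, run along the bar to the last mark before the round end cap, without ever pushing the bar down to its stop. Lift off, then press and release the small button on the control box to reset it. Leave the large button alone, do not lift or shove the control box, and do not disturb anything else on the bench.

Things in the scene. Friction and masses are not known exactly. Their poses are not given: they have to be found in the camera images.
- strip: fixed aluminium channel of the pressure strip, 260 long (its x axis) x 36 wide (y) x 22 high; origin at the centre of its underside on the table. Its black rubber bar (256 x 24 mm, over the middle of the channel) has its flat top 36 mm above the table at rest. Five pale marks lie across the bar at x = -90, -45, 0, 45 and 90 mm.
- bar (a joint): how far the black bar is pressed down, m: 0 at rest, 0.010 at its stop. The whole bar sinks level, wherever it is pressed, and springs back; it takes about 1.2 N at 1 mm, 2.8 N at 5 mm, 4.8 N at the stop. It counts as pressed from 1.5 mm, and as pushed to its stop from 9.2 mm.
- connector: square grey connector block, 36 x 36 x 46 mm with a round steel plug 26 across and 14 high on its top (60 in all), fixed at one end of the strip, which end varies; origin at the centre of its underside, on the strip's centre line, 150 mm from the strip's middle: 60 mm from the nearest mark, 240 mm from the farthest.
- endcap: round grey end cap, 36 across, 28 high, fixed at the other end of the strip; origin at the centre of its underside, on the strip's centre line, 150 mm from the strip's middle.
- control_box: loose grey control box, 70 (x) x 170 (y) x 50 mm high, about 0.9 kg, on rubber feet; two grey push buttons stand on its top. Origin at the centre of its underside.
- small_button (a joint): travel of the small button, m: 0 released, 0.006 fully down (takes 5 N); it springs back. It counts as pressed from 3 mm.
- small_button_top (a point): centre of the top face of the small round button (22 across) on the control box, 45 mm to the +y side of the box's middle; 72 mm above the table, 10 mm above its black housing; pressed straight down.
- large_button (a joint): travel of the large button, m: 0 released; it must not be pressed.
- large_button_top (a point): centre of the top face of the large round button (44 across), 45 mm to the -y side of the box's middle; also 72 mm above the table.
- wrench: loose steel wrench, 130 long, lying on the robot's side of the strip; to be left alone.
- spacer: loose steel cylinder, 18 across, 45 high, standing on the robot's side of the strip; to be left alone.
- wood_block: loose wooden block 75 x 35 x 85 high, near the large button's end of the control box; to be left alone.
- lens_holder: loose lens in a black ring 48 across on a steel post, 96 high, near the small button's end of the control box; to be left alone.
- mirror_mount: loose black and aluminium mirror mount, 50 x 50 x 62 high; to be left alone.
- bottle: loose closed bottle, 52 across, 110 high; to be left alone.
- detector: loose aluminium detector box 50 x 60 x 35 high; to be left alone.

How it is judged:
By the outcome, as a careful person would: the job done as asked, in the order asked, and still so for the second after the job is handed in, with the robot touching nothing.
It also fails if it takes over 48 s, if anything falls off the work surface, if the arm or the gripper's body presses on something with over 40 N, if the wrist force passes 120 N, or if a joint passes its speed limit or range.

### The arm

A 6-joint arm with a two-finger parallel gripper is mounted at the origin on the work surface. World frame = base frame: x ahead of the robot, y to its left, z up, the work surface at z = 0. Lengths are in m, angles in rad, forces in N, time in s.
With the tool pointing down it reaches from about 0.35 to 0.775 m from the base axis. Payload 5.5 kg.
Tool frame: the origin (TCP) lies midway between the tips of the shut fingers; the grasp point (between the pads) lies 19 mm behind it; z points along the fingers, y is the direction in which the jaws open and shut (so a half turn about z gives the same grasp; the last joint's range is limited). The gripper opens to 85 mm and grips with 20 to 120 N. Pads are 22 mm wide; open, the fingers measure 114 mm over their backs; the gripper's body (76 mm by 85 mm) begins 54 mm behind the grasp point. The pads swing forward as they close: fully open they stand 13 mm farther back than shut.
Start: joints at [1.085, 0.313, 0.046, 1.304, 0, 1.431], TCP at [0.195, 0.541, 0.231] pointing down, gripper open.
Joint ranges: [-2.76, 2.76], [-0.86, 1.69], [-1.03, 1.26], [-2.2, 2.34], [-1.47, 1.5], [-3.14, 3.14]. Speed limits (rad/s): [2.57, 2.57, 3.14, 3.14, 3.14, 3.14].

### API

Orientations are given as a unit quaternion [w, x, y, z].
In Python, from workcell import env gives the robot as it stands.
- The arm moves only by the shell command python3 -m pendant 'ROWS' [FORCE]. ROWS is JSON, a list of rows, each a list of 3 entries, a list of its own where there are three numbers: the shift along the tool's x, y, z each as a share of 20 mm, from -1 to 1, then the turn about the tool's z as a share of 6 degrees, from -1 to 1, then the closure, from -1 (fully open) to 1 (shut). In form: [[[tx, ty, tz], turn, claw], ...]. A call has 1 to 12 rows; each row shifts and turns the commanded pose from where the row before left it, along the tool's axes as they then stand; what a row does not reach is not made up. A row lasts 1/8 s, in which the tool goes at most 62.5 mm and 10.7 degrees, less where a joint would pass 70% of its speed; a pose out of reach is approached as far as the arm can. A call with a number of a shift or a turn outside -1 to 1 is refused whole. A call with a gripper value outside its range is refused whole. The fingers move at their own pace and stop on an object; FORCE is the grip in N (left out, the last holds). Time passes only in rows, so rows that do not move let the fingers close. It gives the time, the measured TCP pose, the force and the opening at its end, in the units of the state.
- env.get_state(): the state, without advancing time (a new reading comes with each control period).
- env.read_camera(name): name is "scene" or "top"; returns a dict with "color" (384x512x3 uint8, blue, green, red), "mtx" (3x3 intrinsics, pixels), "view" (4x4, takes a point from world to camera coordinates). Camera axes: x right, y down, z forward; pixel columns grow to the right and rows downward; lengths in m; the calibration is good to about 2 mm. A picture is of the moment at which its call begins. There is no depth.
- env.hand_in(): hands the job in, once; it reports no verdict.
Trained networks look in the newest picture that a camera, given by its name, has taken for a name from the list of things; names that differ only in an ending like _2 or _b are one class to them, and where a whole thing is asked for, a point or a joint stands for the part that bears it (a point fixed in the world has none). Each returns a list of dicts, best first, with "p" (0 to 1); they miss things now and then, are a little off and sometimes report something else, mostly with a low value. They report only what shows in the picture. A call takes as long as a camera call.
- env.boxes_of(camera, thing): "location" ([column, row] in pixels, amid what is visible of it).
- env.cut_out(camera, thing): "region" (384x512 bool, what is visible of it) and "location" ([column, row] in pixels, amid what is visible of it).
The state is a dict: "clock": time; "joint_pos": joint angles; "qvel": joint speeds; "tau": joint torques, N m; "tcp_pos": TCP position; "orientation": TCP orientation; "wrist_force": force on the tool from outside, world axes, zero at the start; "ft_torque": the same for the moment, N m; "finger_gap": finger opening in m.
Only numpy, scipy, OpenCV 4.12 (cv2) and the standard library are available. Lean on these libraries where they do the work, as an engineer would, in place of code of your own. Each camera call takes 0.05 s, during which the arm holds its last target.

## Working session

There is one attempt and no reset: what is moved stays moved. The work goes in short steps, Python scripts to look and compute and a shell command to move; the robot and the scene stay as the last step left them, time stands still between calls to the robot, and variables do not carry over. Pictures are saved under pics/ and viewed, and the job is handed in when it is done.

```bash
mkdir -p pics; ls; python3 - <<'E'
from workcell import env
import cv2
s=env.get_state();print({k:s[k] for k in s})
for n in("scene","top"):
    r=env.read_camera(n);cv2.imwrite(f"pics/{n}0.png",r["color"])
    print(n,r["mtx"].tolist(),r["view"].tolist())
    for t in["strip","bar","connector","endcap","control_box","small_button_top","large_button_top","wrench","spacer","wood_block","lens_holder","mirror_mount","bottle","detector"]:
        print(t,[(round(float(d["p"]),2),[round(float(v)) for v in d["location"]]) for d in env.boxes_of(n,t)][:3])
E
```

```text
pics
{'clock': 0.0, 'joint_pos': array([1.08538963e+00, 3.14012959e-01, 4.49810001e-02, 1.30357801e+00,
       1.29560986e-05, 1.43120344e+00]), 'qvel': array([ 2.47289301e-04, -2.98768794e-04, -1.64071398e-03,  6.59716977e-05,
       -8.08099550e-04,  2.73744923e-05]), 'tau': array([ 7.26192156e-04, -4.80623281e+01,  2.98535782e+01,  1.95620977e-02,
       -1.99672172e-04,  8.80238868e-07]), 'tcp_pos': array([0.19466936, 0.54051287, 0.23040254]), 'orientation': array([-2.84955714e-04,  1.72046565e-01,  9.85088401e-01, -8.60909914e-04]), 'wrist_force': array([ 0.52987499, -0.76229822, -0.343327  ]), 'ft_torque': array([-0.03224627, -0.02801638, -0.01656787]), 'finger_gap': 0.0855695153975752}
scene [[476.9147771060607, 0.0, 256.6177283541431], [0.0, 476.9147771060607, 189.90736219508486], [0.0, 0.0, 1.0]] [[-0.7237157954889297, 0.6900536848140405, 0.00783322630787896, 0.38394114557196024], [0.4311772715559092, 0.4610151908010724, -0.7755972887679873, -0.18455655521956538], [-0.5388150033670439, -0.5579344996728698, -0.631179440588298, 1.6050802812260416], [0.0, 0.0, 0.0, 1.0]]
strip 
[... 756 characters left out ...]
10285378499852, 0.006082171787794789, -0.1937679413893432, 0.5248062450336972], [0.1937905223193576, 0.0033678132772566103, -0.9810371508219861, 0.9823703863980036], [0.0, 0.0, 0.0, 1.0]]
strip [(0.6, [228, 148]), (0.57, [284, 230]), (0.51, [285, 228])]
bar [(0.77, [286, 228])]
connector [(0.71, [226, 223])]
endcap [(0.46, [346, 234])]
control_box [(0.62, [281, 152])]
small_button_top []
large_button_top [(0.77, [298, 144])]
wrench [(0.58, [266, 253])]
spacer [(0.44, [326, 258])]
wood_block [(0.61, [344, 138])]
lens_holder [(0.79, [227, 146]), (0.53, [298, 144])]
mirror_mount [(0.8, [109, 229]), (0.29, [325, 256])]
bottle [(0.67, [428, 241])]
detector [(0.92, [101, 177]), (0.68, [109, 230])]
```

```bash
python3 - <<'E'
import cv2
a=cv2.imread("pics/top0.png");cv2.imwrite("pics/top0c.png",cv2.resize(a[100:290,190:380],None,fx=3.1,fy=3.1,interpolation=cv2.INTER_CUBIC))
a=cv2.imread("pics/scene0.png");cv2.imwrite("pics/scene0c.png",cv2.resize(a[100:290,140:340],None,fx=3,fy=3,interpolation=cv2.INTER_CUBIC))
E
```

```text
(no output)
```

View pics/top0.png

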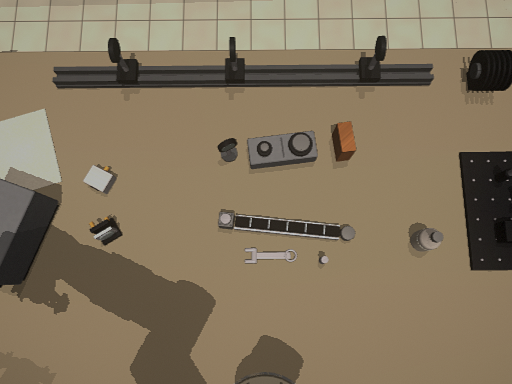

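View pics/top0c.png

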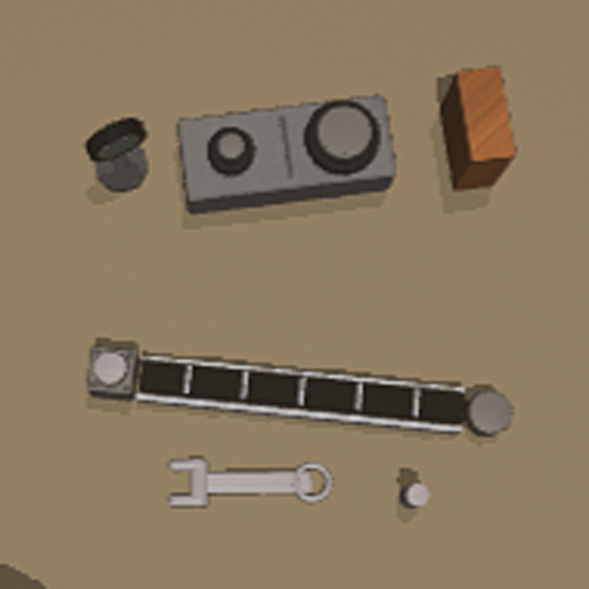

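View pics/scene0c.png

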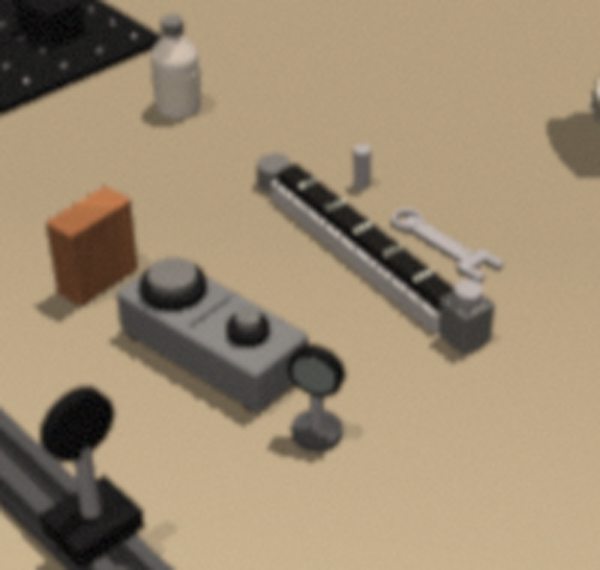

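```bash
cat > h.py <<'E'
import numpy as np
from workcell import env
def world(cam,uv,z):
    K=np.array(cam["mtx"]);V=np.array(cam["view"]);R,t=V[:3,:3],V[:3,3]
    d=R.T@np.linalg.inv(K)@np.array([uv[0],uv[1],1.]);c=-R.T@t
    return c+d*(z-c[2])/d[2]
E
python3 - <<'E'
from h import *
import cv2
np.set_printoptions(precision=4,suppress=True)
c=env.read_camera("top");s=env.read_camera("scene")
T=lambda p:(190+(p[0]+.5)/3.1-.5,100+(p[1]+.5)/3.1-.5)
S=lambda p:(140+(p[0]+.5)/3-.5,100+(p[1]+.5)/3-.5)
for p,q in zip([(187,379),(244,384),(302,390),(359,395),(416,401)],[(424,276),(394,252),(365,229),(336,206),(306,184)]):
    print("mark",world(c,T(p),.036)[:2],world(s,S(q),.036)[:2])
print("conn",world(c,T((110,368)),.060),world(s,S((469,290)),.06))
print("cap",world(c,T((489,411)),.028),world(s,S((273,162)),.028))
print("small",world(c,T((232,146)),.072),world(s,S((247,317)),.072))
print("large",world(c,T((347,132)),.072),world(s,S((173,275)),.072))
for n,z in (("spacer",.045),("wrench",.005),("lens_holder",.05)):
    for d in env.boxes_of("top",n)[:2]: print(n,d["p"],world(c,d["location"],z))
E
```

```text
mark [0.4672 0.0291] [0.4693 0.0325]
mark [ 0.463  -0.0157] [ 0.4643 -0.0114]
mark [ 0.458  -0.0611] [ 0.4595 -0.0553]
mark [ 0.4538 -0.1057] [ 0.4546 -0.101 ]
mark [ 0.4488 -0.1501] [ 0.4513 -0.1481]
conn [0.4728 0.0878 0.06  ] [0.476  0.0928 0.06  ]
cap [ 0.4415 -0.2085  0.028 ] [ 0.4426 -0.208   0.028 ]
small [ 0.6465 -0.0074  0.072 ] [ 0.6506 -0.0021  0.072 ]
large [ 0.6573 -0.0979  0.072 ] [ 0.6615 -0.0891  0.072 ]
spacer 0.56 [ 0.3774 -0.1523  0.045 ]
spacer 0.18 [0.579 0.401 0.045]
wrench 0.74 [ 0.3956 -0.0036  0.005 ]
lens_holder 0.88 [0.651  0.0876 0.05  ]
```

```bash
python3 -m pendant '[[[0,0,0],-0.76,1],[[0,0,0],-0.76,1],[[0,0,0],-0.76,1],[[-0.68,-1,0],0,1],[[-0.68,-1,0],0,1],[[-0.68,-1,0],0,1],[[-0.68,-1,0],0,1],[[-0.68,-1,0],0,1],[[-0.68,-1,0],0,1],[[-0.68,-1,0],0,1],[[-0.68,-1,0],0,1],[[-0.68,-1,0],0,1]]' 40
python3 -m pendant '[[[-0.68,-1,0],0,1],[[-0.68,-1,0],0,1],[[-0.68,-1,0],0,1],[[-0.68,-1,0],0,1],[[-0.68,-1,0],0,1],[[-0.68,-1,0],0,1],[[-0.68,-1,0],0,1],[[-0.68,-1,0],0,1],[[-0.68,-1,0],0,1],[[-0.68,-1,0],0,1],[[-0.68,-1,0],0,1],[[-0.68,-1,0],0,1]]'
```

```text
clock: 3.25
tcp_pos: [0.2977, 0.3483, 0.2314]
orientation: [0.0, 0.053, 0.999, 0.0]
wrist_force: [0.1, -0.4, 0.6]
finger_gap: -0.0003
clock: 4.75
tcp_pos: [0.4344, 0.0921, 0.2314]
orientation: [0.0, 0.054, 0.999, 0.0]
wrist_force: [-0.4, -0.6, -0.7]
finger_gap: 0.0004
```

```bash
python3 -m pendant '[[[-0.68,-0.9,0],0,1],[[-0.68,-0.9,0],0,1],[[-0.68,-0.9,0],0,1],[[0,0,0],0,1],[[0,0,0],0,1]]'; python3 -c "
from workcell import env
s=env.get_state();print(s['tcp_pos'],s['orientation'],s['clock'])"
```

```text
clock: 5.38
tcp_pos: [0.4684, 0.0352, 0.2312]
orientation: [-0.0, 0.054, 0.999, 0.0]
wrist_force: [-1.1, 0.4, -0.4]
finger_gap: 0.0003
[0.46837376 0.03515834 0.23124286] [-2.50200132e-04  5.35466946e-02  9.98565296e-01  1.93855955e-04] 5.375
```

```bash
python3 -m pendant '[[[0,-0.23,1],0,1],[[0,0,1],0,1],[[0,0,1],0,1],[[0,0,1],0,1],[[0,0,1],0,1],[[0,0,1],0,1],[[0,0,1],0,1],[[0,0,1],0,1],[[0,0,0.75],0,1],[[0,0,0],0,1],[[0,0,0],0,1]]'; python3 - <<'E'
from h import *
import cv2
s=env.get_state();print(s['tcp_pos'],s['clock'])
for n,(x,y) in (("top",(190,150)),("scene",(220,100))):
    r=env.read_camera(n);im=r["color"][y:y+130,x:x+160]
    cv2.imwrite(f"pics/{n}1.png",cv2.resize(im,None,fx=4.5,fy=4.5,interpolation=cv2.INTER_CUBIC))
    V=np.array(r["view"]);p=V[:3,:3]@s['tcp_pos']+V[:3,3];q=np.array(r["mtx"])@(p/p[2]);print((q[0]-x+.5)*4.5,(q[1]-y+.5)*4.5)
E
```

```text
clock: 6.75
tcp_pos: [0.4685, 0.0307, 0.0569]
orientation: [0.0, 0.053, 0.999, 0.0]
wrist_force: [-0.5, 0.3, 0.4]
finger_gap: 0.0001
[0.46847983 0.03070641 0.05693096] 6.75
268.29434320792274 318.16251139443244
276.89589610610903 386.09498118214543
```

View pics/top1.png

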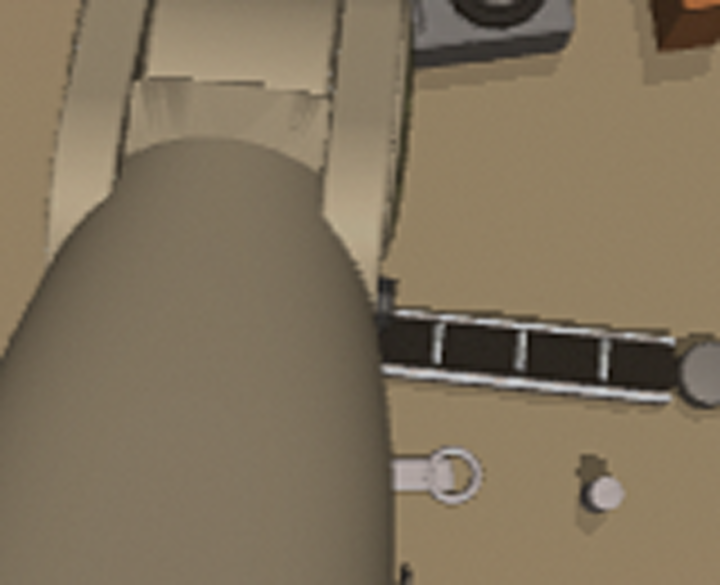

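View pics/scene1.png

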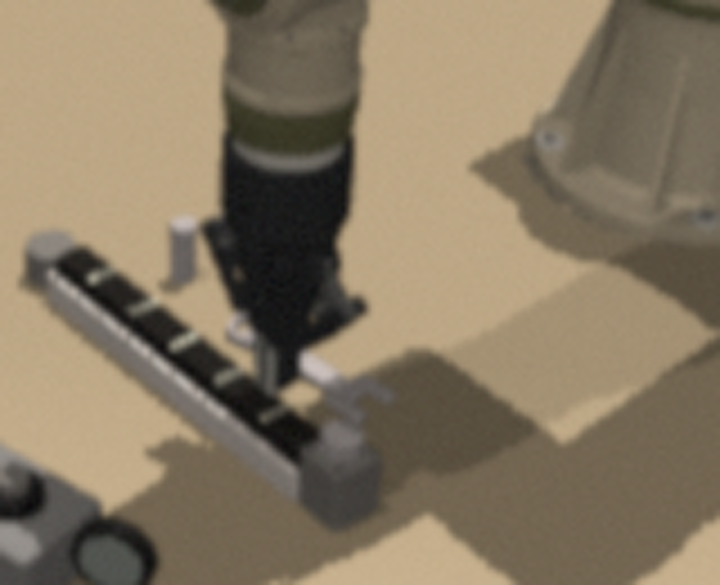

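```bash
python3 -m pendant '[[[-0.04,0.05,0.4],0,1],[[0,0,0.3],0,1],[[0,0,0.2],0,1],[[0,0,0],0,1],[[0,0,0],0,1]]';python3 -m pendant '[[[0,0,0],0,1]]'; python3 -m pendant '[[[0,0,0.14],0,1],[[0,0,0.14],0,1],[[0,0,0],0,1]]';for i in 1 2 3 4; do python3 -m pendant '[[[0,0,0],0,1]]';done
```

```text
clock: 7.48
tcp_pos: [0.4692, 0.0312, 0.0383]
orientation: [-0.0, 0.054, 0.999, 0.0]
wrist_force: [-0.7, 0.3, -0.5]
finger_gap: 0.0
clock: 7.6
tcp_pos: [0.4694, 0.0311, 0.0385]
orientation: [0.0, 0.054, 0.999, 0.0]
wrist_force: [0.0, 0.4, 0.0]
finger_gap: 0.0
clock: 7.98
tcp_pos: [0.4696, 0.0311, 0.0327]
orientation: [0.0, 0.054, 0.999, 0.0]
wrist_force: [1.0, -0.2, 2.5]
finger_gap: 0.0
clock: 8.1
tcp_pos: [0.4696, 0.0312, 0.0329]
orientation: [0.0, 0.053, 0.999, 0.0]
wrist_force: [0.6, 0.2, 2.2]
finger_gap: -0.0003
clock: 8.22
tcp_pos: [0.4696, 0.0311, 0.0329]
orientation: [0.0, 0.054, 0.999, 0.0]
wrist_force: [1.7, -0.2, 2.5]
finger_gap: 0.0001
clock: 8.35
tcp_pos: [0.4696, 0.0312, 0.0329]
orientation: [0.0, 0.053, 0.999, 0.0]
wrist_force: [1.9, -0.2, 1.6]
finger_gap: 0.0001
clock: 8.48
tcp_pos: [0.4696, 0.0312, 0.0328]
orientation: [0.0, 0.054, 0.999, 0.0]
wrist_force: [1.7, -0.2, 1.7]
finger_gap: 0.0002
```

```bash
python3 -m pendant '[[[0,0,0.08],0,1],[[0,0,0],0,1],[[0,-0.3,0],0,1],[[0,-0.5,0],0,1],[[0,-0.5,0],0,1],[[0,0,0],0,1]]';python3 -m pendant '[[[0,-0.5,0],0,1],[[0,-0.5,0],0,1],[[0,-0.5,0],0,1],[[0,-0.5,0],0,1]]';python3 -m pendant '[[[0,-0.5,0],0,1],[[0,-0.5,0],0,1],[[0,-0.5,0],0,1],[[0,-0.5,0],0,1],[[0,-0.5,0],0,1]]'
```

```text
clock: 9.22
tcp_pos: [0.466, 0.0039, 0.031]
orientation: [-0.0, 0.054, 0.999, -0.001]
wrist_force: [-0.8, -2.0, 3.3]
finger_gap: 0.0001
clock: 9.72
tcp_pos: [0.4621, -0.0351, 0.0311]
orientation: [0.0, 0.054, 0.999, 0.0]
wrist_force: [0.5, 2.3, 2.5]
finger_gap: 0.0003
clock: 10.35
tcp_pos: [0.4567, -0.0848, 0.0311]
orientation: [-0.0, 0.054, 0.999, 0.0]
wrist_force: [0.8, 2.5, 2.9]
finger_gap: -0.0001
```

```bash
python3 -m pendant '[[[0,-0.5,0],0,1],[[0,-0.5,0],0,1],[[0,-0.5,0],0,1],[[0,-0.5,0],0,1],[[0,-0.5,0],0,1],[[0,-0.5,0],0,1],[[0,-0.25,0],0,1],[[0,0,0],0,1],[[0,0,0],0,1]]'; python3 - <<'E'
from h import *
import cv2
for n,(x,y) in (("scene",(180,80)),):
    r=env.read_camera(n);im=r["color"][y:y+130,x:x+160]
    cv2.imwrite(f"pics/{n}2.png",cv2.resize(im,None,fx=4.5,fy=4.5,interpolation=cv2.INTER_CUBIC))
E
```

```text
clock: 11.48
tcp_pos: [0.45, -0.1494, 0.0312]
orientation: [0.0, 0.054, 0.999, -0.001]
wrist_force: [-0.3, -1.8, 3.3]
finger_gap: -0.0001
```

View pics/scene2.png

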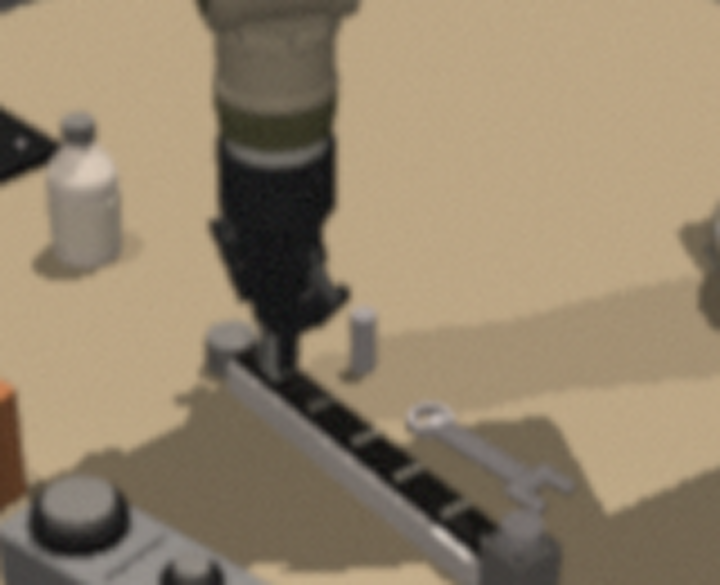

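```bash
python3 -m pendant '[[[0,-0.1,0],0,1],[[0,0,0],0,1],[[0,0,-0.5],0,1],[[0,0,-1],0,1],[[0,0,-1],0,1],[[0,0,-1],0,1],[[0,0,-1],0,1],[[0,0,-1],0,1],[[0,0,0],0,1]]'; python3 - <<'E'
from h import *
import cv2
a=cv2.imread("pics/scene0.png");x,y=170,170
cv2.imwrite("pics/s3.png",cv2.resize(a[y:y+70,x:x+90],None,fx=8,fy=8,interpolation=cv2.INTER_CUBIC))
a=cv2.imread("pics/top0.png");x,y=240,120
cv2.imwrite("pics/t3.png",cv2.resize(a[y:y+60,x:x+90],None,fx=8,fy=8,interpolation=cv2.INTER_CUBIC))
E
```

```text
clock: 12.65
tcp_pos: [0.4505, -0.1513, 0.1426]
orientation: [0.001, 0.053, 0.999, -0.001]
wrist_force: [0.2, -0.1, -0.4]
finger_gap: -0.0002
```

View pics/s3.png

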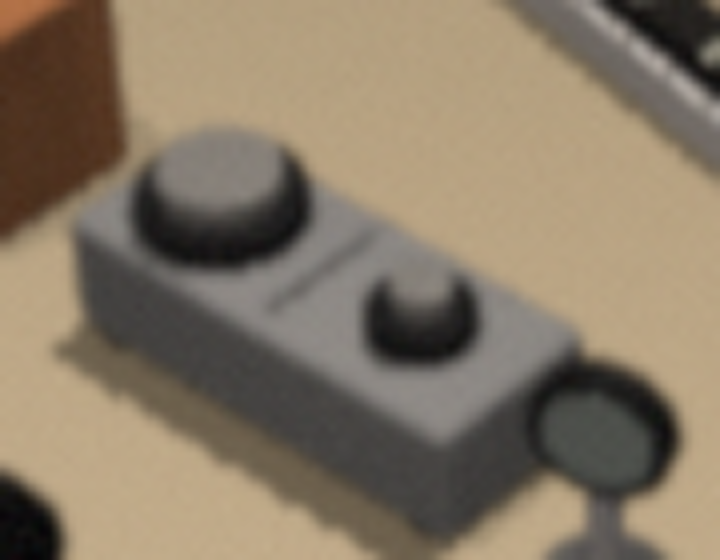

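View pics/t3.png

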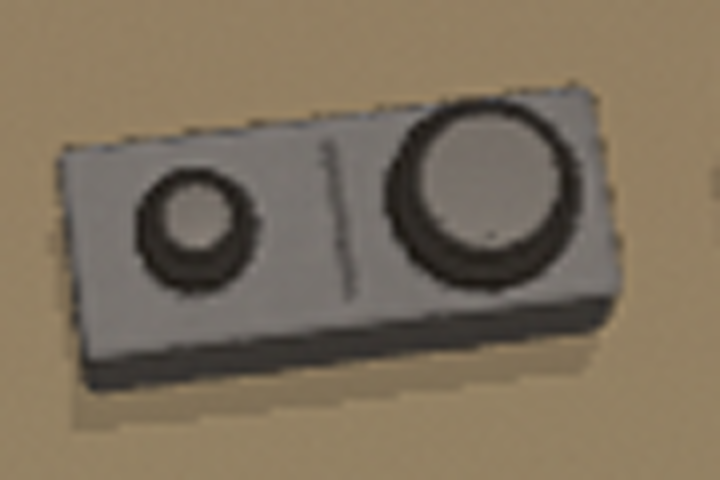

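```bash
python3 - <<'E'
from h import *
c=env.read_camera("top");s=env.read_camera("scene");f=lambda p,o:(o[0]+(p[0]+.5)/8-.5,o[1]+(p[1]+.5)/8-.5)
for n,p,q in (("small",(197,213),(421,284)),("large",(489,175),(221,169))):
    print(n,world(c,f(p,(240,120)),.072),world(s,f(q,(170,170)),.072))
print(env.get_state()["tcp_pos"])
E
```

```text
small [ 0.64791761 -0.00662716  0.072     ] [ 0.64960267 -0.00262293  0.072     ]
large [ 0.65941418 -0.09577189  0.072     ] [ 0.66013885 -0.09150324  0.072     ]
[ 0.44941518 -0.1507087   0.14079146]
```

```bash
python3 -m pendant '[[[-0.91,0.84,0],0,1],[[-0.91,0.84,0],0,1],[[-0.91,0.84,0],0,1],[[-0.91,0.84,0],0,1],[[-0.91,0.84,0],0,1],[[-0.91,0.84,0],0,1],[[-0.91,0.84,0],0,1],[[-0.91,0.84,0],0,1],[[-0.91,0.84,0],0,1],[[-0.91,0.84,0],0,1],[[0,0,0],0,1],[[0,0,0],0,1]]'
python3 -m pendant '[[[0,0,0.8],0,1],[[0,0,0.8],0,1],[[0,0,0.6],0,1],[[0,0,0.3],0,1],[[0,0,0],0,1],[[0,0,0],0,1]]'; python3 - <<'E'
from h import *
import cv2
x,y=150,110
r=env.read_camera("scene");im=r["color"][y:y+130,x:x+160];cv2.imwrite("pics/s4.png",cv2.resize(im,None,fx=4.5,fy=4.5,interpolation=cv2.INTER_CUBIC))
E
```

```text
clock: 14.25
tcp_pos: [0.6474, -0.0034, 0.1399]
orientation: [-0.001, 0.053, 0.999, -0.0]
wrist_force: [-0.3, -0.1, 0.7]
finger_gap: 0.0002
clock: 15.0
tcp_pos: [0.649, -0.0032, 0.0916]
orientation: [0.001, 0.053, 0.999, 0.0]
wrist_force: [0.6, 0.4, -0.0]
finger_gap: -0.0003
```

View pics/s4.png

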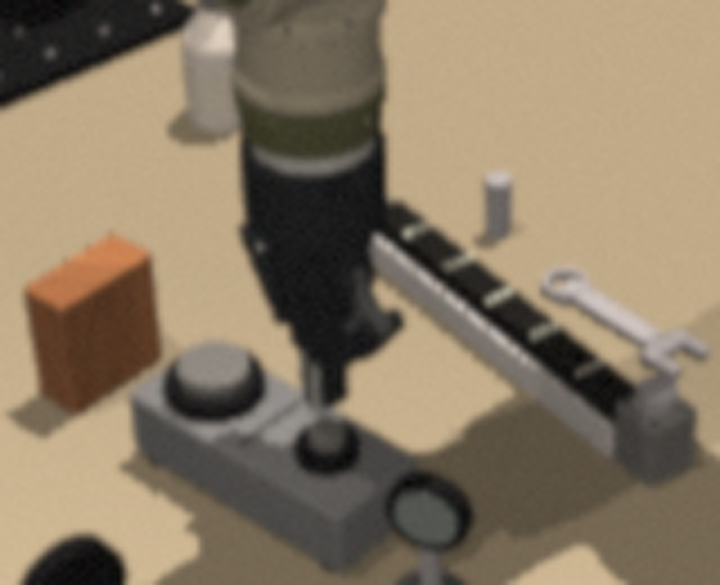

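The fingertips are right above the small button, at about (325,405), and the button is at (328,435). Next I press about 5 mm and release.

```bash
python3 -m pendant '[[[0,0,0.5],0,1],[[0,0,0.35],0,1],[[0,0,0.2],0,1],[[0,0,0.18],0,1],[[0,0,0],0,1],[[0,0,0],0,1]]'
```

```text
clock: 15.8
tcp_pos: [0.6482, -0.0031, 0.0668]
orientation: [-0.0, 0.053, 0.999, 0.0]
wrist_force: [-3.6, 1.7, 3.8]
finger_gap: -0.0001
```

```bash
python3 -m pendant '[[[0,0,0],0,1],[[0,0,-0.4],0,1],[[0,0,-1],0,1],[[0,0,-1],0,1],[[0,0,-1],0,1],[[0,0,-1],0,1],[[0,0,-1],0,1],[[0,0,0],0,1],[[0,0,0],0,1]]'; python3 - <<'E'
from h import *
import cv2
x,y=150,110
r=env.read_camera("scene")["color"];a=cv2.imread("pics/scene0.png")
cv2.imwrite("pics/s5.png",np.hstack([a[80:310,140:440],r[80:310,140:440]]))
c=env.read_camera("top")
for n in("spacer","wrench","lens_holder","control_box","wood_block"):print(n,[(round(float(d["p"]),2),np.round(d["location"])) for d in env.boxes_of("scene",n)[:2]])
E
```

```text
clock: 16.92
tcp_pos: [0.6485, -0.0032, 0.1737]
orientation: [-0.0, 0.053, 0.999, 0.0]
wrist_force: [-0.6, -0.0, -0.2]
finger_gap: 0.0
spacer [(0.62, array([260., 152.])), (0.46, array([393., 262.]))]
wrench [(0.71, array([289., 180.])), (0.26, array([243., 231.]))]
lens_holder [(0.63, array([247., 230.]))]
control_box [(0.71, array([208., 212.]))]
wood_block [(0.68, array([169., 180.]))]
```

View pics/s5.png

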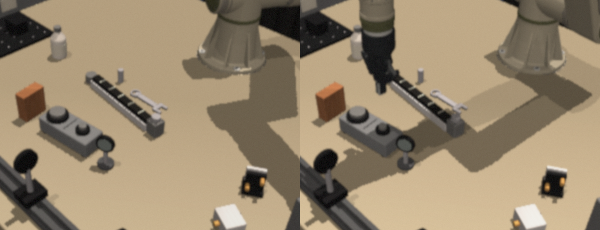

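Nothing has moved between the before and after pictures: the control box is at (70,130) in both and the lens holder is at (105,150). The arm is clear of everything.

```bash
python3 -c "
from workcell import env
print(env.hand_in())"
```

```text
the job is handed in; nothing more can be done
None
```

I ran the pressure strip test, then pressed and released the small button, and handed the job in at about 17 s of the 48 s allowed. No verdict came back.

- **Strip:** I pressed the bar at the mark nearest the connector. At first contact it was about 3 mm down, then about 5 mm down (TCP at z ≈ 0.031, 2.5–3.3 N). I held it there along the bar to the last mark before the end cap, ending about 2 mm past it. At each reading the depth stayed well short of the 9.2 mm that counts as the stop. The last mark was hidden under the fingertips, so I judged its position from the spacing of the other four.
- **Small button:** I pressed it about 5 mm, past the 3 mm that counts, and lifted off. Force peaked at about 3.8 N downward, with about 4 N sideways. I could not see the button's travel directly, so this rests on the tip height and the force.
- **Last checks:** The before and after pictures show the control box and everything else in view where they were, and the wrist force was back to about zero. The detector put the control box 2–5 pixels from its first location, which I put down to the network's own scatter since the pictures match.
- **Disagreement:** The two cameras disagreed by 2–6 mm on positions. I favoured the scene camera for the strip marks because the fingertip appeared where it predicted. For the button I used the average of the two.

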